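Load the filter holder and index the bench carriage

TASK

Set the filter holder into the pocket of the carriage on the optical bench, tab in the pocket's slot so that it sits fully down, and let go of it. Then grip the carriage by its black fin and slide it along the rail until you feel the spring ball click into the groove of the index bar, without running past the groove; finish there with the carriage at rest and the fin still firmly gripped. Leave the other things on the bench where they are.

Things in the scene. Friction and masses are not known exactly. Their poses are not given: they have to be found in the camera images.
- filter_holder: Loose white filter holder, about 120 g, standing on the bench at any yaw. Foot 44 (x) x 36 (y) x 12 mm high; one tab sticks out 10 mm beyond the foot's +x side (12 wide, 8 high, at the underside). On the foot an upright frame 40 (x) x 12 (y) mm, top 58 mm above the underside, round glass window flush in it: grip it across its 12 mm. Origin: centre of the foot's underside; z up.
- tab (a point): Tip of the holder's tab, 32 mm along +x from the holder's origin and 4 mm above its underside.
- pocket (a point): Centre of the carriage pocket's floor, 42 mm above the table; moves with the carriage, axes as bench_rail. Pocket inside 50 (x) x 40 (y) mm, so 3 (x) and 2 (y) mm play each side of the foot; black walls 5 mm thick, 8 mm high; an 18 mm wide slot for the tab in the middle of the +x wall. The holder goes home only with its +x along the pocket's +x: underside then on the floor.
- fin: Black upright fin fixed on the carriage, 30 (x) x 10 (y) x 36 mm high, to be gripped across its 10 mm. Origin: centre of its underside on the carriage's top, 42 mm above the table, 78 mm behind the pocket's centre (towards the rail's -y). Axes as bench_rail. Sliding the carriage takes about 3 to 6 N.
- carriage (a joint): Travel of the carriage along the rail in m: 0 at its start end, 0.175 at the far end stop, growing towards the rail's +y. It starts between 0 and 0.03 and stays where it is left; the groove is met at 0.085 to 0.155.
- ball (a point): Lowest point of the 12 mm steel spring ball in the carriage's side lug as it rides on the index bar, 24 mm above the table; 66 mm to +x of the carriage's middle, 48 mm ahead (+y) of the fin's centre. A spring presses it down with about 10 N. Axes as bench_rail.
- notch (a point): Middle of the 8 mm wide groove across the aluminium index bar, at the bar's top, 24 mm above the table; its place along the rail varies. Over it the ball drops 1.5 mm and draws the carriage on to the middle; pushing on out of it takes about 14 N, friction included. Clicked in, the ball is over this point (0 apart along the rail). Axes as bench_rail.
- bench_rail: Fixed grey plate of the rail, 160 (x, -65 to +95) x 360 (y) x 14 mm, with two steel rods and 38 mm high end blocks at y = -170 and +170 mm. Origin: underside, mid-way along, between the rods. y: along the rail, the way the carriage slides to the groove (at yaw 0 the table's +y); x: across, away from the robot, to the index bar; z up. Yaw up to 0.25 rad either way.
- plug_block: Bystander: white plug-in block 60 x 100 mm, 42 mm high, loose. Origin: centre of its underside.
- stand_foot: Bystander: grey metal stand foot 60 x 60 mm with an amber cylinder and a steel rod, 140 mm high, loose. Origin: centre of its underside.
- brass_weight: Bystander: brass cylinder, 36 mm across, 30 mm high, loose. Origin: centre of its underside.
Not all that is in view belongs to the job. What is shaped like the filter_holder but orange or yellow is not meant.

How it is judged (in metres and radians):
On the way, in this order (a step that is already met when the one before it is completed fails the run):
1. the filter holder sits fully down in the pocket, tab in the slot, let go, while the ball is still at least 20 mm short of the groove (z of filter_holder in the frame of pocket between -0.002 and 0.002 m and x of filter_holder in the frame of pocket between -0.004 and 0.004 m and y of filter_holder in the frame of pocket between -0.004 and 0.004 m and x of tab in the frame of pocket above 0.024 m and angle between filter_holder's own z axis and vertical below 0.06 rad and contact force between the fingers and filter_holder below 0.05 N and y of ball in the frame of notch below -0.02 m), for 0.2 s.
2. the carriage stands at rest with its ball in the groove, its fin gripped (y of ball in the frame of notch between -0.0025 and 0.0025 m and contact force between the fingers and fin above 3 N and velocity of joint carriage between -0.005 and 0.005 m/s), for 0.3 s.
At the end, for the whole second after the job is handed in: The holder sits in the pocket (underside within 2 mm of the floor, centre within 4 mm, tab in the slot, upright, not touched by the fingers); the ball is within 2.5 mm of the groove's middle along the rail; the carriage is at rest; the fingers press on the fin with more than 3 N (all of step 2 and z of filter_holder in the frame of pocket between -0.002 and 0.002 m and x of filter_holder in the frame of pocket between -0.004 and 0.004 m and y of filter_holder in the frame of pocket between -0.004 and 0.004 m and x of tab in the frame of pocket above 0.024 m and angle between filter_holder's own z axis and vertical below 0.06 rad and contact force between the fingers and filter_holder below 0.05 N); the arm keeps its last pose, push and grip.
It fails at once if the carriage is run past the groove (ball more than 9 mm beyond its middle) (y of ball in the frame of notch above 0.009 m).
It fails at once if the white plug-in block is shifted more than 20 mm or tipped (distance of plug_block from where it was at the start of the episode above 0.02 m or angle between plug_block's own z axis and vertical above 0.3 rad).
It fails at once if the stand foot is shifted more than 20 mm or tipped (distance of stand_foot from where it was at the start of the episode above 0.02 m or angle between stand_foot's own z axis and vertical above 0.3 rad).
It fails at once if the brass weight is shifted more than 20 mm or tipped (distance of brass_weight from where it was at the start of the episode above 0.02 m or angle between brass_weight's own z axis and vertical above 0.3 rad).
It also fails if it takes over 61 s, if anything falls off the work surface, if the arm or the gripper's body presses on something with over 40 N, if the wrist force passes 120 N, or if a joint passes its speed limit or range.

ROBOT

A 7-joint arm with a two-finger parallel gripper is mounted at the origin on the work surface. World frame = base frame: x ahead of the robot, y to its left, z up, the work surface at z = 0. Lengths are in mm, angles in rad, forces in N, time in s.
With the tool pointing down it reaches from about 400 to 900 mm from the base axis. Payload 5.5 kg.
Tool frame: the origin (TCP) lies midway between the tips of the shut fingers; the grasp point (between the pads) lies 19 mm behind it; z points along the fingers, y is the line along which they close (so a half turn about z gives the same grasp; the last joint's range is limited). The gripper opens to 92 mm and grips with 3 to 60 N. Pads are 19 mm wide; open, the fingers measure 130 mm over their backs; the gripper's body (75 mm by 190 mm) begins 47 mm behind the grasp point.
Start: joints at [1.535, 0.501, -0.427, 1.55, 0.221, 1.138, -0.21], TCP at [191.376, -621.188, 226.729] pointing down, gripper open.
Joint ranges: [-2.88, 2.88], [-0.31, 2.03], [-1.54, 1.56], [0.2, 2.42], [-1.41, 4.55], [0.19, 2.02], [-2.57, 2.57]. Speed limits (rad/s): [2.57, 2.57, 3.14, 3.14, 3.14, 3.14, 3.14].

INTERFACE

Orientations are given as a unit quaternion [w, x, y, z].
In Python, from cell import ctrl gives the robot as it stands. The module is installed in compiled form; this text tells all that it offers.
- The arm moves only by the tool servo_tool, never from a script. Its argument "motion" is a list of rows, each an object of numbers: "rx", "ry", "rz": the turn, a rotation vector about the tool's x, y, z in units of 5 degrees (1.0 is 5 degrees); "x", "y", "z": the shift along the tool's x, y, z in mm; "gripper": the finger opening in mm, from 0 to 91.8. A call has 1 to 5 rows; each row is the pose to reach, as a shift and turn from the pose commanded when the call began, along the tool's axes at that moment; what a row does not reach only later rows make up. A row lasts 1/8 s, in which the tool goes at most 62.5 mm and 10.7 degrees, less where a joint would pass 70% of its speed; a pose out of reach is approached as far as the arm can. A call with a gripper value outside its range is refused whole. The fingers move at their own pace and stop on an object; "grip_force" is the grip in N (left out, the last holds). Time passes only in rows, so rows that repeat a pose let the fingers close. It gives the time, the measured TCP pose, the force, the opening and the grip force at its end, in the units of the state.
- ctrl.read_state(): the state, without advancing time (a new reading comes with each control period).
- ctrl.grab_frame(name): name is "scene" or "top" or "wrist"; returns the picture (384x512x3 uint8, blue, green, red); there is no depth.
- ctrl.get_calibration(name): a dict with "mtx" (3x3 intrinsics, pixels), "rvec" (rotation vector, rad) and "tvec" (3), from world to camera coordinates, as OpenCV has them; the wrist camera has in their place "hand_eye" (4x4, takes a point from camera to tool coordinates, whose origin is the TCP and whose axes are the flange's). Camera axes: x right, y down, z forward; pixel columns grow to the right and rows downward; lengths in mm; the calibration is good to about 2 mm. A picture is of the moment at which its call begins: read the wrist's pose just before it. get_calibration takes no time and is no camera call.
- ctrl.job_done(): hands the job in; it is judged then, once.
The state is a dict: "clock": time; "joint_positions": joint angles; "dq": joint speeds; "joint_efforts": joint torques, N m; "tcp_pos": TCP position; "tcp_rot": TCP orientation; "force": force on the tool from outside, world axes, zero at the start; "torque": the same for the moment, N m; "gripper_width": finger opening in mm; "grasp_force": force on a finger pad.
Only numpy, scipy, OpenCV 4.12 (cv2) and the standard library are available. Lean on these libraries where they do the work, as an engineer would, in place of code of your own. Each camera call takes 0.05 s, during which the arm holds its last target. There are 200 camera calls.

## Working session

There is one attempt and no reset: what is moved stays moved. The work goes in short steps, Python scripts to look and compute and a tool call to move; the robot and the scene stay as the last step left them, time stands still between calls to the robot, and variables do not carry over. Pictures are saved under pics/ and viewed, at most 10 in all, crops included, and the job is handed in when it is done.

Besides the shell and the picture viewer there is one more tool, called by a JSON object that holds its "api" and its "payload". servo_tool: Moves the arm, as the interface text tells. Its arguments: {"type":"object","properties":{"motion":{"type":"array","items":{"type":"object","properties":{"rx":{"type":"number"},"ry":{"type":"number"},"rz":{"type":"number"},"x":{"type":"number"},"y":{"type":"number"},"z":{"type":"number"},"gripper":{"type":"number"}}}},"grip_force":{"type":"number"}},"required":["motion"]}

```bash
mkdir -p pics; cat > h.py <<'E'
import numpy as np, cv2
from scipy.spatial.transform import Rotation as R
from cell import ctrl
def cam(n):
    c=ctrl.get_calibration(n); return np.array(c['mtx'],float),np.array(c['rvec'],float).ravel(),np.array(c['tvec'],float).ravel()
def pix2w(n,uv,z):
    K,r,t=cam(n); M=R.from_rotvec(r).as_matrix(); o=-M.T@t
    uv=np.atleast_2d(np.array(uv,float)); d=(M.T@np.linalg.inv(K)@np.c_[uv,np.ones(len(uv))].T).T
    z=np.broadcast_to(z,len(uv)); s=(z-o[2])/d[:,2]; return o+s[:,None]*d
def w2pix(n,p):
    K,r,t=cam(n); return cv2.projectPoints(np.atleast_2d(np.array(p,float)),r,t,K,None)[0].reshape(-1,2)
def pose():
    s=ctrl.read_state(); q=s['tcp_rot']; return np.array(s['tcp_pos']),R.from_quat([q[1],q[2],q[3],q[0]]),s
E
python3 - <<'E'
from h import *
for n in('top','scene'):
    f=ctrl.grab_frame(n); cv2.imwrite(f'pics/{n}0.png',f); K,r,t=cam(n); print(n,K.round(1).tolist(),(-R.from_rotvec(r).as_matrix().T@t).round(1))
a,b=[cv2.imread(f'pics/{n}0.png') for n in('top','scene')]
cv2.imwrite('pics/top_big.png',cv2.resize(a,(800,600),interpolation=cv2.INTER_CUBIC))
p,q,s=pose(); print(s); print(q.as_matrix().round(3)); print(ctrl.get_calibration('wrist'))
E
```

```text
top [[356.3, 0.0, 254.7], [0.0, 356.3, 187.9], [0.0, 0.0, 1.0]] [ 418.2  -46.7 1021.1]
scene [[358.5, 0.0, 246.2], [0.0, 358.5, 191.0], [0.0, 0.0, 1.0]] [1070.3  425.6  658.5]
{'clock': 0.1, 'joint_positions': array([ 1.53515272,  0.50172494, -0.42678998,  1.55135465,  0.22080941,
        1.1383311 , -0.21030653]), 'dq': array([-0.00041825, -0.00168115, -0.00255953, -0.00244565,  0.00204634,
        0.00064434, -0.00075476]), 'joint_efforts': array([-1.09934589e-02, -5.67870069e+01, -5.83792627e+00, -2.79916370e+01,
       -6.88252109e-02,  2.40918371e-02,  4.28385988e-05]), 'tcp_pos': array([ 191.12655508, -620.59023123,  225.79499328]), 'tcp_rot': array([-8.74596021e-04,  9.88854535e-01,  1.48882271e-01, -1.16742555e-04]), 'force': array([-0.49394011, -0.43387393, -0.14048496]), 'torque': array([ 0.04523398, -0.0018013 , -0.06778402]), 'grasp_force': 0.0, 'gripper_width': 91.60470324251013}
[[ 0.956  0.294 -0.   ]
 [ 0.294 -0.956  0.002]
 [ 0.    -0.002 -1.   ]]
{'mtx': array([[275.93167156,   0.        , 252.50764111],
       [  0.        , 275.93167156, 190.26281632],
       [  0.        ,   0.        ,   1.        ]]), 'hand_eye': array([[ 1.73226229e-03, -9.57434756e-01, -2.88644569e-01,
         7.83898660e+01],
       [ 9.99996171e-01,  2.28147020e-03, -1.56629730e-03,
        -6.18624186e-01],
       [ 2.15816146e-03, -2.88640751e-01,  9.57435042e-01,
        -1.57075238e+02],
       [ 0.00000000e+00,  0.00000000e+00,  0.00000000e+00,
         1.00000000e+00]])}
```

View pics/top_big.png

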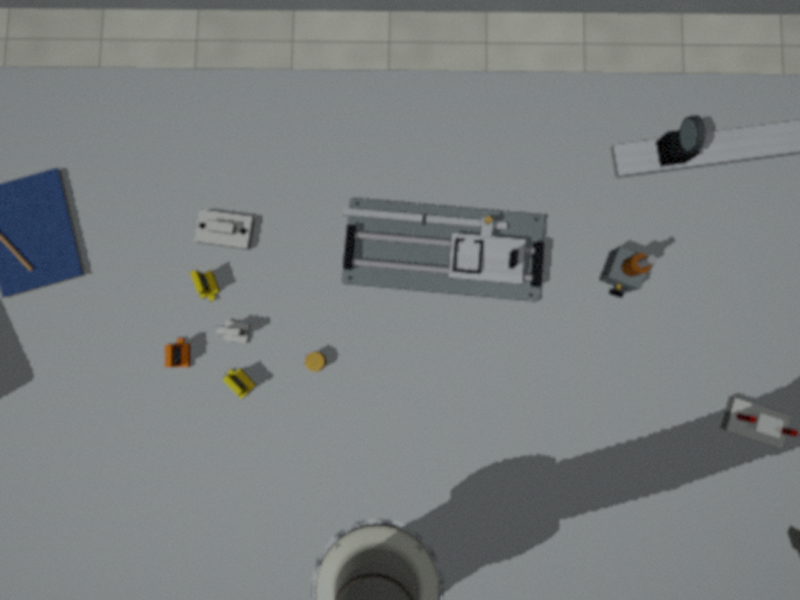

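View pics/scene0.png

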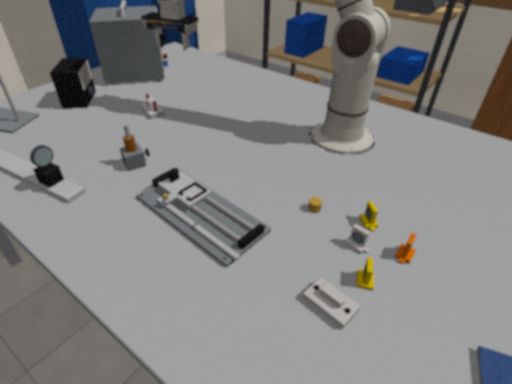

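The white holder at top_big (233,329) is the one meant. Its lookalikes are yellow at (204,284) and (238,381) and orange at (177,353). The carriage is at about (488,257), with the fin at its right (-y) end and the groove at about (424,218). I'll confirm this in one enlarged crop.

```bash
python3 - <<'E'
from h import *
a=cv2.imread('pics/top0.png')
# holder crop 50x37 -> x16? ; rail crop
h=cv2.resize(a[195:228,128:178],None,fx=8,fy=8,interpolation=cv2.INTER_CUBIC)
s=cv2.imread('pics/scene0.png'); hs=cv2.resize(s[222:255,338:388],None,fx=8,fy=8,interpolation=cv2.INTER_CUBIC)
r=cv2.resize(a[122:196,215:355],None,fx=5.7,fy=4.5*5.7/5.7 if 0 else 4.5,interpolation=cv2.INTER_CUBIC)
r=cv2.resize(a[126:194,216:352],None,fx=5,fy=5,interpolation=cv2.INTER_CUBIC)[:336]
out=np.zeros((600,800,3),np.uint8); out[:264,:400]=h; out[:264,400:800]=hs; out[264:600,:680]=r
cv2.imwrite('pics/crop1.png',out)
E
```

```text
(no output)
```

View pics/crop1.png

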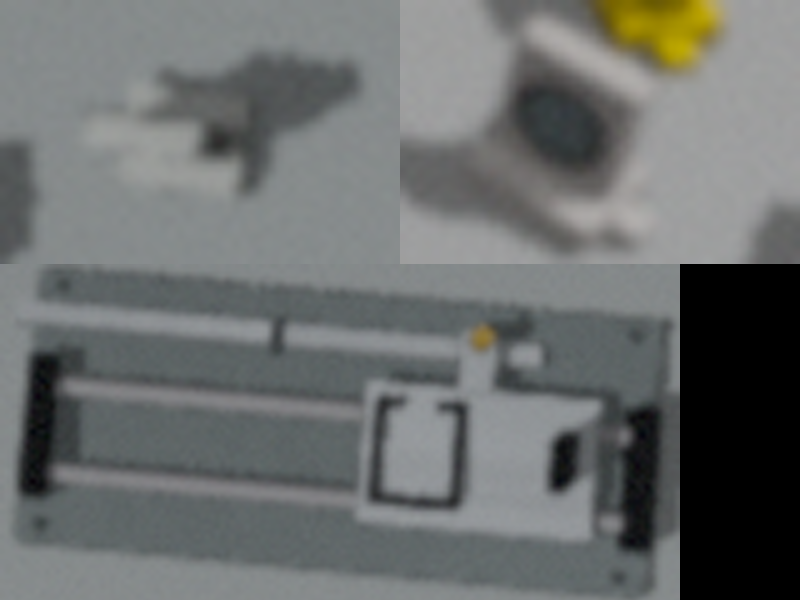

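```bash
python3 - <<'E'
from h import *
c=lambda u,v:(128+u/8,195+v/8)
r=lambda u,v:(216+u/5,126+(v-264)/5)
np.set_printoptions(suppress=True,precision=1)
print('frame top ends',pix2w('top',[c(85,130),c(212,140)],58))
print('foot front corners',pix2w('top',[c(122,172),c(240,190)],12))
print('foot back left',pix2w('top',[c(135,82)],12))
P=[r(385,398),r(466,405),r(459,505),r(375,497)]
print('pocket outer top corners(50)',pix2w('top',P,50), pix2w('top',P,50).mean(0))
print('fin top',pix2w('top',[r(553,462)],78))
print('notch',pix2w('top',[r(277,335)],24))
print('ball cap',pix2w('top',[r(483,337)],50))
print('plate corners',pix2w('top',[r(42,270),r(668,320),r(650,594),r(16,540)],14))
print('blk',pix2w('top',[(223/1.5625,228/1.5625)],42),'weight',pix2w('top',[(315/1.5625,361/1.5625)],30))
E
```

```text
frame top ends [[442.2 285.1  58. ]
 [439.6 241.7  58. ]]
foot front corners [[428.7 287.   12. ]
 [423.2 244.6  12. ]]
foot back left [[460.7 284.   12. ]]
pocket outer top corners(50) [[ 611.8 -132.1   50. ]
 [ 608.6 -176.8   50. ]
 [ 552.9 -173.2   50. ]
 [ 556.5 -127.2   50. ]] [ 582.5 -152.3   50. ]
fin top [[ 573.1 -219.5   78. ]]
notch [[652.3 -72.7  24. ]]
ball cap [[ 646.9 -185.9   50. ]]
plate corners [[ 690.7   63.5   14. ]
 [ 667.1 -296.8   14. ]
 [ 509.1 -285.9   14. ]
 [ 533.3   73.8   14. ]]
blk [[625.8 288.6  42. ]] weight [[391.7 116.6  30. ]]
```

The crop confirms it. The white holder with the round window is at crop (165,135), lying along world y, and the pocket slot faces +x (up in the picture). I'll move the wrist camera over the carriage next.

{"api": "servo_tool", "payload": {"motion": [{"x": 47,"y": -35,"z": 0},{"x": 94,"y": -70,"z": 0},{"x": 142,"y": -104,"z": 5},{"x": 189,"y": -139,"z": 9},{"x": 236,"y": -174,"z": 14}]}}

```text
$.motion[0]: bad value
```

{"api": "servo_tool", "payload": {"motion": [{"x": 47,"y": -35,"z": 6,"rz": 0.8},{"x": 94,"y": -70,"z": 12,"rz": 1.6},{"x": 142,"y": -104,"z": 20,"rz": 2.5},{"x": 189,"y": -139,"z": 26,"rz": 3.3},{"x": 236,"y": -174,"z": 32,"rz": 4.2}]}}

```text
$.motion[0]: bad value
```

{"api": "servo_tool", "payload": {"motion": [{"x": 0},{"x": 0}]}}

```text
$.motion[0]: bad value
```

```bash
cat >> h.py <<'E'
def wshot(name):
    p,q,s=pose(); f=ctrl.grab_frame('wrist'); cv2.imwrite(f'pics/{name}.png',f)
    np.savez(f'pics/{name}.npz',p=p,M=q.as_matrix()); cv2.imwrite(f'pics/{name}_b.png',cv2.resize(f,(800,600),interpolation=cv2.INTER_CUBIC)); return p,q,s
def wr2w(name,uv,z):
    d=np.load(f'pics/{name}.npz'); c=ctrl.get_calibration('wrist'); H=np.array(c['hand_eye']); K=np.array(c['mtx'])
    o=d['p']+d['M']@H[:3,3]; Rm=d['M']@H[:3,:3]; uv=np.atleast_2d(np.array(uv,float))
    r=(Rm@np.linalg.inv(K)@np.c_[uv,np.ones(len(uv))].T).T; s=(z-o[2])/r[:,2]; return o+s[:,None]*r
E
python3 -c "
from h import *
p,q,s=wshot('w1'); print(p.round(1),q.as_matrix().round(3).tolist(),s['clock'],s['force'],s['joint_positions'].round(2))"
```

```text
[ 191.1 -620.6  225.8] [[0.956, 0.294, -0.0], [0.294, -0.956, 0.002], [0.0, -0.002, -1.0]] 0.1 [-0.49394011 -0.43387393 -0.14048496] [ 1.54  0.5  -0.43  1.55  0.22  1.14 -0.21]
```

View pics/w1_b.png

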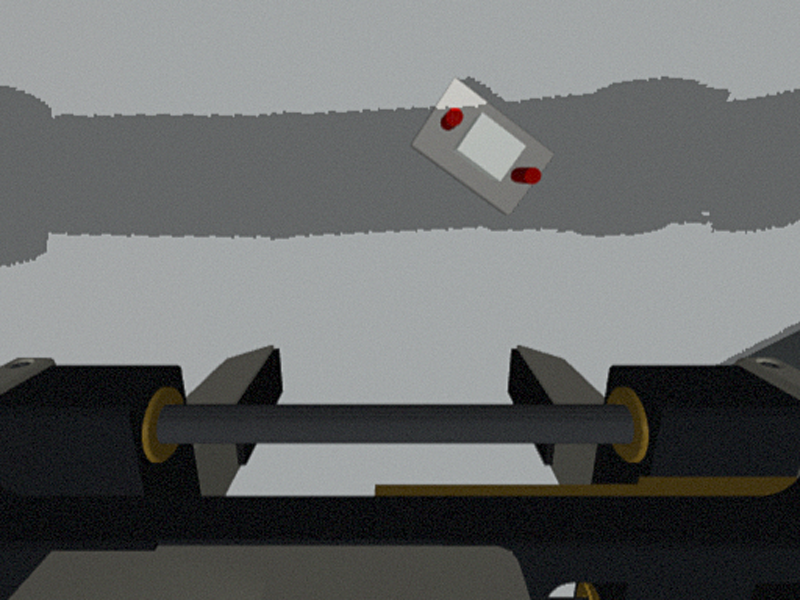

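The move was refused, most likely because the rows need every field. The wrist picture shows only the start pose, with the fingers below row 345. I'll retry with full rows.

{"api": "servo_tool", "payload": {"motion": [{"x": 47,"y": -35,"z": 0,"rx": 0,"ry": 0,"rz": 0,"gripper": 70},{"x": 94,"y": -70,"z": 0,"rx": 0,"ry": 0,"rz": 0,"gripper": 70},{"x": 142,"y": -104,"z": 5,"rx": 0,"ry": 0,"rz": 0,"gripper": 70},{"x": 189,"y": -139,"z": 9,"rx": 0,"ry": 0,"rz": 0,"gripper": 70},{"x": 236,"y": -174,"z": 14,"rx": 0,"ry": 0,"rz": 0,"gripper": 70}]}}

```text
clock: 0.78
tcp_pos: [366.5, -383.8, 212.6]
tcp_rot: [0.0, 0.989, 0.149, 0.0]
force: [0.9, -0.7, -0.7]
gripper_width: 69.7
grasp_force: 0.0
```

{"api": "servo_tool", "payload": {"motion": [{"x": 47,"y": -35,"z": 6,"rx": 0,"ry": 0,"rz": 0.8,"gripper": 70},{"x": 94,"y": -70,"z": 12,"rx": 0,"ry": 0,"rz": 1.6,"gripper": 70},{"x": 142,"y": -104,"z": 20,"rx": 0,"ry": 0,"rz": 2.5,"gripper": 70},{"x": 189,"y": -139,"z": 26,"rx": 0,"ry": 0,"rz": 3.3,"gripper": 70},{"x": 220,"y": -174,"z": 32,"rx": 0,"ry": 0,"rz": 4.2,"gripper": 70}]}}

```text
clock: 1.4
tcp_pos: [526.2, -152.0, 180.5]
tcp_rot: [-0.0, 0.999, -0.034, 0.0]
force: [-0.7, -0.9, -0.2]
gripper_width: 70.3
grasp_force: 0.0
```

{"api": "servo_tool", "payload": {"motion": [{"x": 0,"y": 0,"z": 0,"rx": 0,"ry": 0,"rz": 0,"gripper": 70},{"x": 0,"y": 0,"z": 0,"rx": 0,"ry": 0,"rz": 0,"gripper": 70}]}}

```text
clock: 1.65
tcp_pos: [524.3, -154.8, 180.5]
tcp_rot: [0.0, 0.999, -0.033, -0.0]
force: [0.1, -1.1, 0.5]
gripper_width: 69.6
grasp_force: 0.0
```

```bash
python3 -c "
from h import *
p,q,s=wshot('w2'); print(p.round(1),q.as_matrix().round(3).tolist(),s['clock'],s['force'],s['joint_positions'].round(2))"
```

```text
[ 524.3 -154.8  180.5] [[0.998, -0.067, -0.001], [-0.067, -0.998, -0.0], [-0.001, 0.001, -1.0]] 1.65 [ 0.11769068 -1.09675027  0.45824128] [ 0.7   0.39 -0.57  1.85  0.25  0.97 -1.62]
```

View pics/w2_b.png

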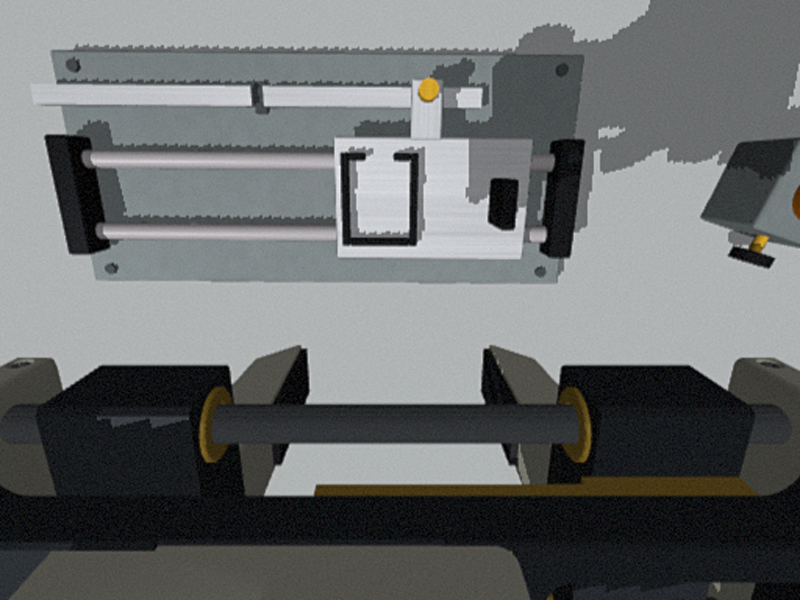

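The wrist view is clear. The pocket's outer corners are (342,153), (418,153), (417,244) and (343,244). The fin is at about (503,205), the groove at about (258,95), the ball cap at (428,89) and the plate corners at (52,51) and (583,56).

```bash
cat > m.py <<'E'
from h import *
np.set_printoptions(suppress=True,precision=1)
b=lambda *a:np.array(a,float)/1.5625
E
python3 - <<'E'
from m import *
P=wr2w('w2',b((342,153),(418,153),(417,244),(343,244)),50); print('pocket',P[:,:2].tolist(),P.mean(0))
C=wr2w('w2',b((334,139),(532,140),(520,258),(338,258)),42); print('carriage top corners',C.round(1).tolist(),C.mean(0))
print('yaw est',np.arctan2(-(C[0]-C[1])[0],(C[0]-C[1])[1]),np.arctan2(-(C[3]-C[2])[0],(C[3]-C[2])[1]))
Q=wr2w('w2',b((52,51),(583,56),(557,282),(97,279)),14); print('plate',Q.round(1).tolist()); d=Q[0]-Q[1];d2=Q[3]-Q[2]; print('yaw',np.arctan2(-d[0],d[1]),np.arctan2(-d2[0],d2[1]),np.linalg.norm(d))
print('notch',wr2w('w2',b((253,96),(262,96)),24),'cap',wr2w('w2',b((428,89)),50))
print('fin top corners',wr2w('w2',b((493,178),(517,180),(515,230),(490,224)),78).tolist())
a=cv2.imread('pics/w2.png'); A=a[80:170,200:350]; 
o=np.zeros((600,800,3),np.uint8); o[:480]=cv2.resize(a[80:176,205:365],(800,480),interpolation=cv2.INTER_CUBIC)
o[480:,:400]=cv2.resize(a[50:74,140:220],(400,120),interpolation=cv2.INTER_CUBIC)
cv2.imwrite('pics/crop2.png',o)
E
```

```text
pocket [[612.8357509609825, -126.21860172231398], [609.7040219997772, -174.19312993844358], [551.8392182115517, -170.6620005273422], [555.0640062538474, -121.06758533340138]] [ 582.4 -148.    50. ]
carriage top corners [[622.0, -121.0, 42.0], [613.1, -248.3, 42.0], [536.0, -242.1, 42.0], [544.2, -115.5, 42.0]] [ 578.8 -181.7   42. ]
yaw est -0.06997210244578839 -0.06488980054853156
plate [[691.2, 65.0, 14.0], [665.0, -289.4, 14.0], [508.8, -278.9, 14.0], [534.3, 76.6, 14.0]]
yaw -0.0738343889908126 -0.07155657955844733 355.36707912215223
notch [[653.5 -67.7  24. ]
 [653.1 -73.7  24. ]] cap [[ 646.2 -182.1   50. ]]
fin top corners [[592.4225474855534, -215.46191680318344, 78.0], [590.3936181338372, -229.36733019454255, 78.0], [561.4067398185166, -228.6653176318234, 78.0], [565.9671834394276, -213.69901779105476, 78.0]]
```

View pics/crop2.png

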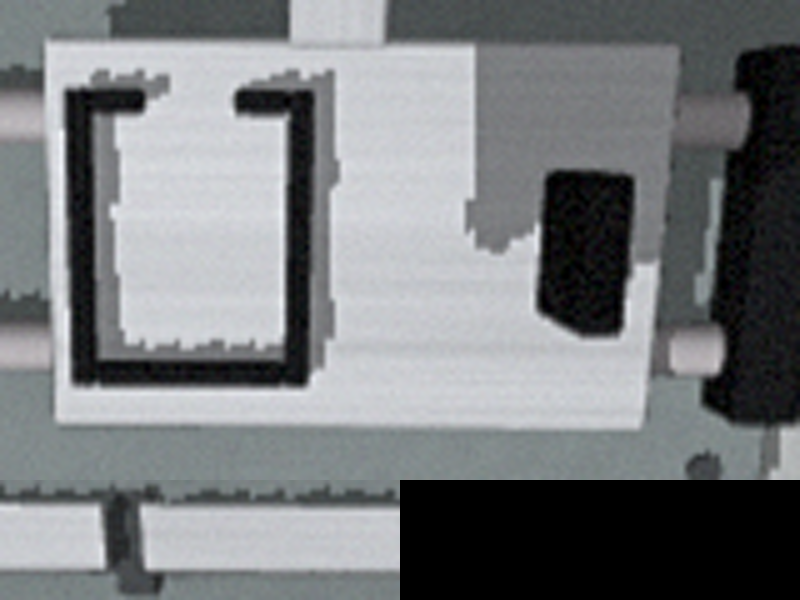

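```bash
python3 - <<'E'
from m import *
c=lambda *a:np.array([(205+u/5-.4,80+v/5-.4) for u,v in a])
P=wr2w('w2',c((67,90),(314,90),(308,384),(74,384)),50); print('pocket',P[:,:2].tolist(),P.mean(0))
for i,j in((0,1),(3,2)): d=P[i]-P[j]; print(np.linalg.norm(d),np.arctan2(-d[0],d[1]))
for i,j in((0,3),(1,2)): d=P[i]-P[j]; print(np.linalg.norm(d),np.arctan2(d[1],d[0]))
C=wr2w('w2',c((46,40),(680,46),(643,428),(57,424)),42); d=C[0]-C[1];print(np.linalg.norm(d),np.arctan2(-d[0],d[1])); d=C[3]-C[2];print(np.linalg.norm(d),np.arctan2(-d[0],d[1]))
y=-.069; ey=np.array([-np.sin(y),np.cos(y),0]); ex=np.array([np.cos(y),np.sin(y),0])
pk=P.mean(0); print('fin pred',pk-78*ey,'fin meas',wr2w('w2',c((602,255)),78))
n=wr2w('w2',[(164,61)],24)[0]; ball=pk-78*ey+48*ey; print('travel to go',(n-ball)@ey,'x off',(n-ball)@ex, 'n',n)
# same from top cam
pt=np.array([582.5,-152.3,0]); nt=np.array([652.3,-72.7,0]); print('top:',(nt-pt)@ey+30)
E
```

```text
pocket [[613.1910672438077, -125.38084934628142], [610.0113421267642, -174.08963667580568], [551.6321151709833, -169.93719980093923], [554.8195396682877, -120.91655933290096]] [ 582.4 -147.6   50. ]
48.81246372529028 -0.06518782307229799
49.12415767036303 -0.06493068674336194
58.54199447254301 -0.07633201185948749
58.52671929943051 -0.07100908115284467
127.5794045394384 -0.07411674771757361
127.56500623915514 -0.07182945167124147
fin pred [ 577.  -225.4   50. ] fin meas [[ 577.  -224.2   78. ]]
travel to go 112.37731384038298 x off 65.81601697742705 n [653.8 -69.9  24. ]
top: 114.2229666222965
```

{"api": "servo_tool", "payload": {"motion": [{"x": -10,"y": -36,"z": 0,"rx": 0,"ry": 0,"rz": -2,"gripper": 70},{"x": -22,"y": -72,"z": 0,"rx": 0,"ry": 0,"rz": -4,"gripper": 70},{"x": -32,"y": -107,"z": 0,"rx": 0,"ry": 0,"rz": -6,"gripper": 70},{"x": -43,"y": -142,"z": 5,"rx": 0,"ry": 0,"rz": -8,"gripper": 70},{"x": -54,"y": -177,"z": 10,"rx": 0,"ry": 0,"rz": -10,"gripper": 70}]}}

```text
clock: 2.33
tcp_pos: [482.7, 24.5, 170.9]
tcp_rot: [0.001, 0.92, 0.393, 0.0]
force: [0.7, -0.6, -0.3]
gripper_width: 69.9
grasp_force: 0.0
```

{"api": "servo_tool", "payload": {"motion": [{"x": 20,"y": -31,"z": 4,"rx": 0,"ry": 0,"rz": -1.6,"gripper": 70},{"x": 40,"y": -62,"z": 8,"rx": 0,"ry": 0,"rz": -3.2,"gripper": 70},{"x": 60,"y": -93,"z": 12,"rx": 0,"ry": 0,"rz": -4.8,"gripper": 70},{"x": 81,"y": -124,"z": 16,"rx": 0,"ry": 0,"rz": -6.5,"gripper": 70},{"x": 101,"y": -155,"z": 20,"rx": 0,"ry": 0,"rz": -8.1,"gripper": 70}]}}

```text
clock: 2.95
tcp_pos: [441.9, 205.0, 150.7]
tcp_rot: [0.001, 0.727, 0.686, -0.0]
force: [0.4, -0.6, -0.4]
gripper_width: 70.1
grasp_force: 0.0
```

{"api": "servo_tool", "payload": {"motion": [{"x": 0,"y": 0,"z": 0,"rx": 0,"ry": 0,"rz": 0,"gripper": 60},{"x": 0,"y": 0,"z": 0,"rx": 0,"ry": 0,"rz": 0,"gripper": 60}]}}

```text
clock: 3.2
tcp_pos: [441.8, 204.1, 150.6]
tcp_rot: [0.0, 0.729, 0.685, -0.0]
force: [0.4, -0.3, 0.5]
gripper_width: 60.4
grasp_force: 0.0
```

```bash
python3 -c "
from h import *
p,q,s=wshot('w3'); print(p.round(1),q.as_matrix().round(3).tolist(),s['clock'],s['force'],s['joint_positions'].round(2))"
```

```text
[441.8 204.1 150.6] [[0.063, 0.998, -0.0], [0.998, -0.063, -0.001], [-0.001, 0.0, -1.0]] 3.2 [ 0.35594839 -0.30237638  0.48570663] [ 0.33  0.46 -0.99  2.01  0.48  0.93 -0.98]
```

View pics/w3_b.png

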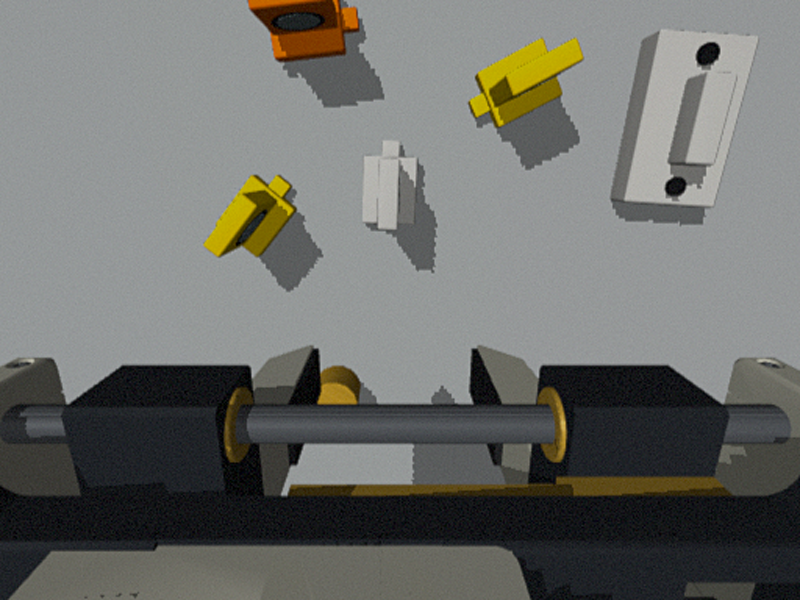

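The white holder's foot corners are (364,156), (418,157), (415,223) and (363,222). Its tab points up, at (391,141), which is world +y. The frame top runs from (390,159) to (388,229).

```bash
python3 - <<'E'
from m import *
F=wr2w('w3',b((364,156),(418,157),(415,223),(363,222)),12); print('foot',F[:,:2].tolist(),F.mean(0))
for i,j in((0,3),(1,2)): d=F[i]-F[j]; print(np.linalg.norm(d),np.arctan2(d[1],d[0]))
print(np.linalg.norm(F[0]-F[1]))
print('tab',wr2w('w3',b((391.5,141)),8)); T=wr2w('w3',b((378,229),(399,229),(381,158),(402,158)),58); print('top',T.tolist(),T.mean(0))
p,q,s=pose(); print('yaw',np.arctan2(*q.as_matrix()[:2,0][::-1]))
for h in (F.mean(0),T.mean(0)): print('tool shift',q.inv().apply(h-p))
E
```

```text
foot [[427.1276151604446, 291.4543281490369], [462.22144516198574, 288.69489704943345], [458.2540875319174, 246.13981454296328], [422.98714889958694, 248.95842468281438]] [442.6 268.8  12. ]
42.69713423952247 1.4736707639667035
42.73961831482992 1.4778362680120676
35.202149993580356
tab [[445.6 299.8   8. ]]
top [[435.0256788822336, 249.71305771320846, 58.0], [447.1182096718074, 248.97875460197244, 58.0], [439.4747032687814, 288.4993331872716, 58.0], [451.02188446852716, 287.79573828513105, 58.0]] [443.2 268.7  58. ]
yaw 1.5077191586391576
tool shift [ 65.   -3.4 138.5]
tool shift [64.9 -2.9 92.5]
```

{"api": "servo_tool", "payload": {"motion": [{"x": 33,"y": -1.5,"z": 15,"rx": 0,"ry": 0,"rz": 0.2,"gripper": 50},{"x": 65,"y": -3,"z": 50,"rx": 0,"ry": 0,"rz": 0.4,"gripper": 50},{"x": 65,"y": -3,"z": 80,"rx": 0,"ry": 0,"rz": 0.4,"gripper": 50},{"x": 65,"y": -3,"z": 108,"rx": 0,"ry": 0,"rz": 0.4,"gripper": 50},{"x": 65,"y": -3,"z": 128,"rx": 0,"ry": 0,"rz": 0.4,"gripper": 50}]}}

```text
clock: 3.88
tcp_pos: [442.6, 269.2, 21.4]
tcp_rot: [0.0, 0.741, 0.672, -0.001]
force: [-1.2, -0.1, 0.8]
gripper_width: 50.0
grasp_force: 0.0
```

{"api": "servo_tool", "payload": {"grip_force": 20, "motion": [{"x": 0,"y": 0,"z": 0,"rx": 0,"ry": 0,"rz": 0,"gripper": 30},{"x": 0,"y": 0,"z": 0,"rx": 0,"ry": 0,"rz": 0,"gripper": 20},{"x": 0,"y": 0,"z": 0,"rx": 0,"ry": 0,"rz": 0,"gripper": 8},{"x": 0,"y": 0,"z": 0,"rx": 0,"ry": 0,"rz": 0,"gripper": 8},{"x": 0,"y": 0,"z": 0,"rx": 0,"ry": 0,"rz": 0,"gripper": 8}]}}

```text
clock: 4.5
tcp_pos: [442.4, 271.3, 23.4]
tcp_rot: [0.0, 0.74, 0.673, 0.001]
force: [-0.9, -1.2, 5.4]
gripper_width: 11.9
grasp_force: 20.0
```

Gripped at 11.9 mm opening. Lift and carry.

{"api": "servo_tool", "payload": {"motion": [{"x": 0,"y": 0,"z": -25,"rx": 0,"ry": 0,"rz": 0,"gripper": 8},{"x": 0,"y": 0,"z": -65,"rx": 0,"ry": 0,"rz": 0,"gripper": 8},{"x": -33,"y": 15,"z": -102,"rx": 0,"ry": 0,"rz": 0,"gripper": 8},{"x": -73,"y": 32,"z": -115,"rx": 0,"ry": 0,"rz": 2,"gripper": 8},{"x": -124,"y": 55,"z": -115,"rx": 0,"ry": 0,"rz": 4,"gripper": 8}]}}

```text
clock: 5.12
tcp_pos: [485.9, 142.7, 139.2]
tcp_rot: [0.0, 0.846, 0.533, 0.002]
force: [0.5, -0.5, -2.0]
gripper_width: 11.7
grasp_force: 20.0
```

{"api": "servo_tool", "payload": {"motion": [{"x": -23,"y": 22,"z": 0,"rx": 0,"ry": 0,"rz": 2,"gripper": 8},{"x": -46,"y": 44,"z": 0,"rx": 0,"ry": 0,"rz": 4,"gripper": 8},{"x": -69,"y": 66,"z": 0,"rx": 0,"ry": 0,"rz": 6,"gripper": 8},{"x": -92,"y": 88,"z": 0,"rx": 0,"ry": 0,"rz": 8,"gripper": 8},{"x": -115,"y": 111,"z": 0,"rx": 0,"ry": 0,"rz": 10,"gripper": 8}]}}

```text
clock: 5.75
tcp_pos: [535.9, -9.8, 137.6]
tcp_rot: [-0.0, 0.992, 0.125, -0.0]
force: [0.9, 0.0, -1.6]
gripper_width: 12.1
grasp_force: 20.0
```

{"api": "servo_tool", "payload": {"motion": [{"x": 2,"y": 38,"z": 0,"rx": 0,"ry": 0,"rz": 1,"gripper": 8},{"x": 5,"y": 76,"z": 0,"rx": 0,"ry": 0,"rz": 2,"gripper": 8},{"x": 8,"y": 114,"z": 0,"rx": 0,"ry": 0,"rz": 3,"gripper": 8},{"x": 10,"y": 146,"z": 0,"rx": 0,"ry": 0,"rz": 3.7,"gripper": 8},{"x": 10,"y": 146,"z": 0,"rx": 0,"ry": 0,"rz": 3.7,"gripper": 8}]}}

```text
clock: 6.38
tcp_pos: [582.6, -152.7, 137.2]
tcp_rot: [0.001, 0.999, -0.037, -0.0]
force: [-0.2, 0.4, -2.3]
gripper_width: 12.0
grasp_force: 20.0
```

{"api": "servo_tool", "payload": {"motion": [{"x": 0,"y": 0,"z": 0,"rx": 0,"ry": 0,"rz": 0,"gripper": 8},{"x": 0,"y": 0,"z": 0,"rx": 0,"ry": 0,"rz": 0,"gripper": 8}]}}

```text
clock: 6.62
tcp_pos: [582.4, -146.3, 137.6]
tcp_rot: [-0.0, 0.999, -0.033, -0.0]
force: [0.2, -1.1, -1.4]
gripper_width: 12.0
grasp_force: 20.0
```

```bash
python3 -c "
from h import *
p,q,s=wshot('w4'); print(p.round(1),'yaw',np.arctan2(*q.as_matrix()[:2,0][::-1]),s['clock'],s['force'],s['grasp_force'])
a=cv2.imread('pics/w4.png'); cv2.imwrite('pics/w4c.png',cv2.resize(a[70:282,120:402],None,fx=2.83,fy=2.83,interpolation=cv2.INTER_CUBIC))"
```

```text
[ 582.4 -146.3  137.6] yaw -0.0653032897154276 6.625 [ 0.1620704  -1.06698778 -1.44411521] 19.997444450855255
```

View pics/w4c.png

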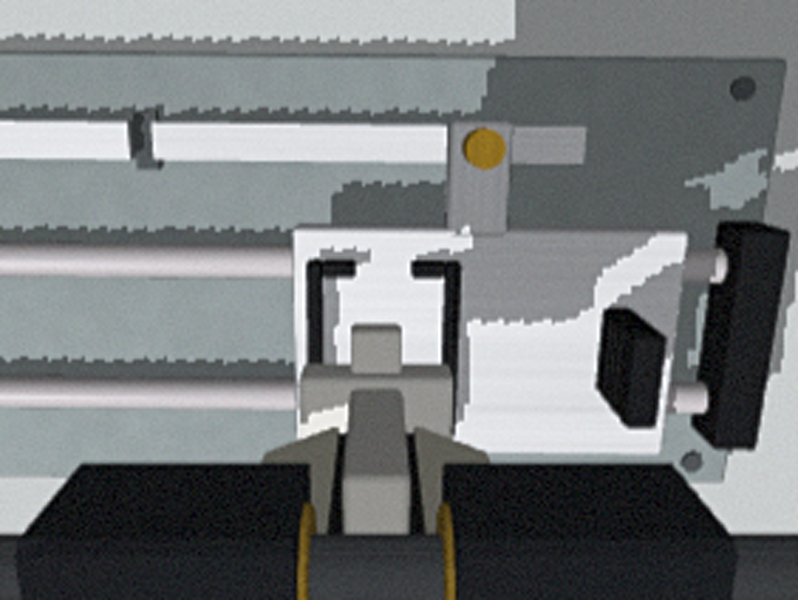

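```bash
python3 - <<'E'
from m import *
c=lambda *a:np.array([(120+(u+.5)/2.83-.5,70+(v+.5)/2.83-.5) for u,v in a])
y=-.07; ex=np.array([np.cos(y),np.sin(y),0]); ey=np.array([-np.sin(y),np.cos(y),0])
p,q,s=pose(); zb=p[2]-23
P=wr2w('w4',c((308,262),(461,262)),50); print('pocket +x outer corners',P.tolist(),np.linalg.norm(P[0]-P[1])); m=P.mean(0); pk=m-30*ex; print('pocket centre',pk)
S=wr2w('w4',c((355,270),(412,270)),50);print('slot mid',S.mean(0),np.linalg.norm(S[0]-S[1]), 'off from centre line y',(S.mean(0)-pk)@ey)
T=wr2w('w4',c((352,325),(402,325)),zb+8); print('tab tip w',np.linalg.norm(T[0]-T[1]),'holder c',T.mean(0)-32*ex, np.arctan2(*(T[0]-T[1])[[0,1]]))
F=wr2w('w4',c((303,368),(453,366)),zb+12); print('foot edge w',np.linalg.norm(F[0]-F[1]),'holder c',F.mean(0)-22*ex)
print('tcp',p)
n=wr2w('w4',c((141,141)),24)[0]; print('notch',n,'to go from pocket est',(n-pk)@ey+30, 'cap',wr2w('w4',c((484,148)),55))
E
```

```text
pocket +x outer corners [[614.1894966199209, -125.64470565687776, 50.0], [611.1261951873263, -174.14250664261743, 50.0]] 48.59444943735188
pocket centre [ 582.7 -147.8   50. ]
slot mid [ 610.1 -149.4   50. ] 18.158560361964142 off from centre line y 0.28849567310505897
tab tip w 11.431874860072492 holder c [ 580.5 -145.3  122.7] 0.06286606193511288
foot edge w 34.05190496400691 holder c [ 581.7 -145.7  126.7]
tcp [ 582.4 -146.3  137.7]
notch [653.9 -70.6  24. ] to go from pocket est 112.02637426899545 cap [[ 646.2 -181.6   55. ]]
```

{"api": "servo_tool", "payload": {"motion": [{"x": 2,"y": 2,"z": 0,"rx": 0,"ry": 0,"rz": 0,"gripper": 8},{"x": 2,"y": 2,"z": 15,"rx": 0,"ry": 0,"rz": 0,"gripper": 8},{"x": 2,"y": 2,"z": 32,"rx": 0,"ry": 0,"rz": 0,"gripper": 8},{"x": 2,"y": 2,"z": 48,"rx": 0,"ry": 0,"rz": 0,"gripper": 8},{"x": 2,"y": 2,"z": 56,"rx": 0,"ry": 0,"rz": 0,"gripper": 8}]}}

```text
clock: 7.3
tcp_pos: [583.3, -149.5, 79.7]
tcp_rot: [-0.0, 0.999, -0.034, -0.001]
force: [1.1, -0.3, -1.7]
gripper_width: 11.9
grasp_force: 20.0
```

{"api": "servo_tool", "payload": {"motion": [{"x": 0,"y": 0,"z": 0,"rx": 0,"ry": 0,"rz": 0,"gripper": 8},{"x": 0,"y": 0,"z": 0,"rx": 0,"ry": 0,"rz": 0,"gripper": 8},{"x": 0,"y": 0,"z": 0,"rx": 0,"ry": 0,"rz": 0,"gripper": 8},{"x": 0,"y": 0,"z": 0,"rx": 0,"ry": 0,"rz": 0,"gripper": 8}]}}

```text
clock: 7.8
tcp_pos: [584.8, -149.9, 82.3]
tcp_rot: [0.0, 0.999, -0.034, 0.0]
force: [0.2, 0.1, -1.3]
gripper_width: 11.9
grasp_force: 20.0
```

```bash
python3 -c "
from h import *
p,q,s=wshot('w5'); print(p.round(1),'yaw',np.arctan2(*q.as_matrix()[:2,0][::-1]),s['clock'],s['force'],s['grasp_force'])
a=cv2.imread('pics/w5.png'); cv2.imwrite('pics/w5c.png',cv2.resize(a[90:240,160:360],None,fx=4,fy=4,interpolation=cv2.INTER_CUBIC))"
```

```text
[ 584.8 -149.9   82.3] yaw -0.06774808526849033 7.8 [ 0.20249063  0.10652862 -1.34676586] 19.99735951423645
```

View pics/w5c.png

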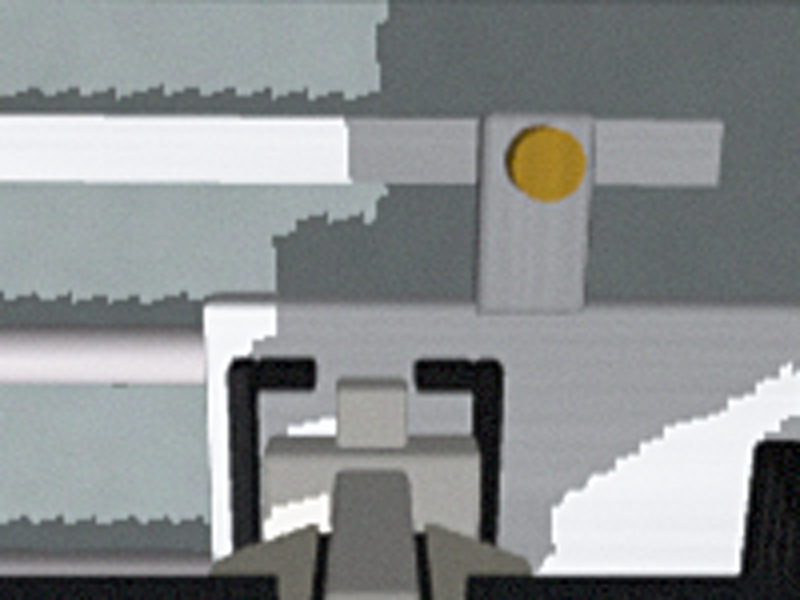

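```bash
python3 - <<'E'
from m import *
c=lambda *a:np.array([(160+(u+.5)/4-.5,90+(v+.5)/4-.5) for u,v in a])
y=-.068; ex=np.array([np.cos(y),np.sin(y),0]); ey=np.array([-np.sin(y),np.cos(y),0])
p,q,s=pose(); zb=p[2]-23
P=wr2w('w5',c((228.5,361),(503,361)),50); S=wr2w('w5',c((316,375),(414,375)),50)
T=wr2w('w5',c((338,380),(408,380)),zb+8); F=wr2w('w5',c((265,441),(481,438)),zb+12)
for n,X,o in(('pocket',P,30),('slot',S,0),('tab',T,32),('foot',F,22)):
    print(n,np.linalg.norm(X[0]-X[1]),(X.mean(0)-o*ex-p)@ex,(X.mean(0)-p)@ey, np.arctan2(-(X[0]-X[1])[0],(X[0]-X[1])[1]))
E
```

```text
pocket 48.64926242947864 -1.3297797853584434 1.9544399589160901 -0.06563538388724573
slot 17.434318156018698 26.09791994653198 2.0826829739366954 -0.06561562456752237
tab 11.337648411601002 -2.0222989268871956 0.665261741722373 -0.0656085312940053
foot 34.73661660227389 -0.8372182924632452 0.6531744883256126 -0.05087042222409594
```

{"api": "servo_tool", "payload": {"motion": [{"x": 0.3,"y": -1.2,"z": 0,"rx": 0,"ry": 0,"rz": 0,"gripper": 8},{"x": 0.3,"y": -1.2,"z": 4,"rx": 0,"ry": 0,"rz": 0,"gripper": 8},{"x": 0.3,"y": -1.2,"z": 8,"rx": 0,"ry": 0,"rz": 0,"gripper": 8},{"x": 0.3,"y": -1.2,"z": 12,"rx": 0,"ry": 0,"rz": 0,"gripper": 8},{"x": 0.3,"y": -1.2,"z": 12,"rx": 0,"ry": 0,"rz": 0,"gripper": 8}]}}

```text
clock: 8.48
tcp_pos: [584.4, -148.5, 69.1]
tcp_rot: [-0.0, 0.999, -0.034, -0.001]
force: [1.0, -1.0, -2.6]
gripper_width: 11.5
grasp_force: 20.0
```

{"api": "servo_tool", "payload": {"motion": [{"x": 0,"y": 0,"z": 2,"rx": 0,"ry": 0,"rz": 0,"gripper": 8},{"x": 0,"y": 0,"z": 4,"rx": 0,"ry": 0,"rz": 0,"gripper": 8},{"x": 0,"y": 0,"z": 5,"rx": 0,"ry": 0,"rz": 0,"gripper": 8},{"x": 0,"y": 0,"z": 5,"rx": 0,"ry": 0,"rz": 0,"gripper": 8}]}}

```text
clock: 8.98
tcp_pos: [584.9, -148.6, 65.4]
tcp_rot: [0.0, 0.999, -0.034, 0.0]
force: [-2.5, 0.8, 5.0]
gripper_width: 11.7
grasp_force: 20.0
```

Floor contact with 5 N at TCP z 65.4 mm, exactly 42 mm above the grasp height, so it is seated. Release and lift.

{"api": "servo_tool", "payload": {"motion": [{"x": 0,"y": 0,"z": -1,"rx": 0,"ry": 0,"rz": 0,"gripper": 16},{"x": 0,"y": 0,"z": -1,"rx": 0,"ry": 0,"rz": 0,"gripper": 30},{"x": 0,"y": 0,"z": -1,"rx": 0,"ry": 0,"rz": 0,"gripper": 36},{"x": 0,"y": 0,"z": -1,"rx": 0,"ry": 0,"rz": 0,"gripper": 36},{"x": 0,"y": 0,"z": -8,"rx": 0,"ry": 0,"rz": 0,"gripper": 36}]}}

```text
clock: 9.6
tcp_pos: [584.3, -148.5, 72.4]
tcp_rot: [-0.0, 0.999, -0.034, -0.001]
force: [0.4, -0.5, 0.7]
gripper_width: 35.8
grasp_force: 0.0
```

{"api": "servo_tool", "payload": {"motion": [{"x": 0,"y": 0,"z": -15,"rx": 0,"ry": 0,"rz": 0,"gripper": 36},{"x": 0,"y": 0,"z": -35,"rx": 0,"ry": 0,"rz": 0,"gripper": 36},{"x": 0,"y": 0,"z": -58,"rx": 0,"ry": 0,"rz": 0,"gripper": 36},{"x": -40,"y": 15,"z": -68,"rx": 0,"ry": 0,"rz": 0,"gripper": 36},{"x": -60,"y": 35,"z": -68,"rx": 0,"ry": 0,"rz": 0,"gripper": 36}]}}

```text
clock: 10.22
tcp_pos: [522.3, -179.4, 143.3]
tcp_rot: [0.001, 0.999, -0.033, 0.001]
force: [0.4, -0.1, -0.1]
gripper_width: 36.0
grasp_force: 0.0
```

{"api": "servo_tool", "payload": {"motion": [{"x": 0,"y": 0,"z": 0,"rx": 0,"ry": 0,"rz": 0,"gripper": 36},{"x": 0,"y": 0,"z": 0,"rx": 0,"ry": 0,"rz": 0,"gripper": 36},{"x": 0,"y": 0,"z": 0,"rx": 0,"ry": 0,"rz": 0,"gripper": 36}]}}

```text
clock: 10.6
tcp_pos: [523.7, -178.5, 141.3]
tcp_rot: [-0.0, 0.999, -0.033, 0.001]
force: [-0.7, -0.3, -0.5]
gripper_width: 35.8
grasp_force: 0.0
```

```bash
python3 -c "
from h import *
p,q,s=wshot('w6'); print(p.round(1),'yaw',np.arctan2(*q.as_matrix()[:2,0][::-1]),s['clock'],s['force'],s['grasp_force'])
a=cv2.imread('pics/w6.png'); cv2.imwrite('pics/w6c.png',cv2.resize(a[10:235,100:400],None,fx=2.66,fy=2.66,interpolation=cv2.INTER_CUBIC))"
```

```text
[ 523.7 -178.5  141.3] yaw -0.06625503513019268 10.6 [-0.6927582  -0.25569301 -0.49154329] 0.0
```

View pics/w6c.png

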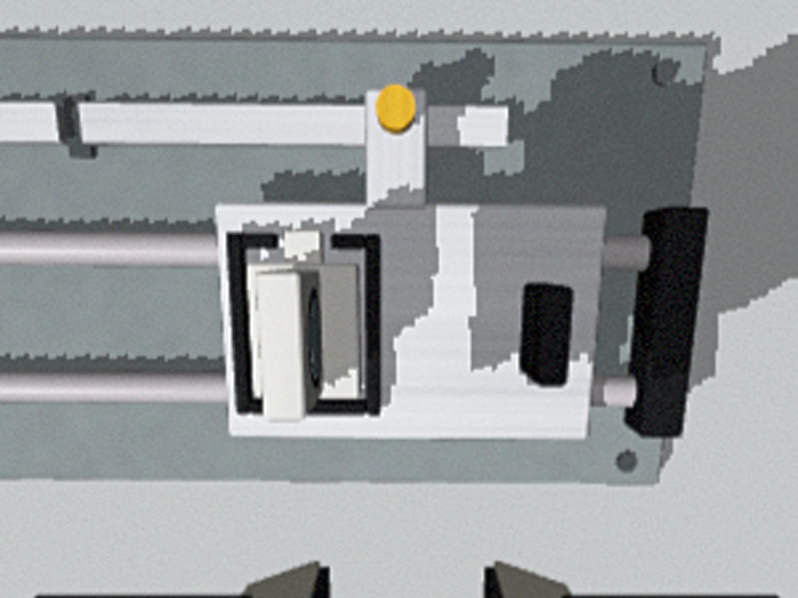

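The holder sits in the pocket with its tab in the slot at (302,243). The fin is at (549,335) and the groove at (73,122). Next I go over the fin and down.

{"api": "servo_tool", "payload": {"motion": [{"x": 20,"y": 30,"z": 0,"rx": 0,"ry": 0,"rz": 0,"gripper": 36},{"x": 57,"y": 44,"z": 5,"rx": 0,"ry": 0,"rz": 0,"gripper": 36},{"x": 57,"y": 44,"z": 30,"rx": 0,"ry": 0,"rz": 0,"gripper": 36},{"x": 57,"y": 44,"z": 50,"rx": 0,"ry": 0,"rz": 0,"gripper": 36},{"x": 57,"y": 44,"z": 54,"rx": 0,"ry": 0,"rz": 0,"gripper": 36}]}}

```text
clock: 11.28
tcp_pos: [574.9, -226.0, 84.6]
tcp_rot: [-0.001, 0.999, -0.033, -0.002]
force: [-0.3, -0.7, -1.1]
gripper_width: 35.8
grasp_force: 0.0
```

{"api": "servo_tool", "payload": {"motion": [{"x": 0,"y": 0,"z": 10,"rx": 0,"ry": 0,"rz": 0,"gripper": 36},{"x": 0,"y": 0,"z": 20,"rx": 0,"ry": 0,"rz": 0,"gripper": 36},{"x": 0,"y": 0,"z": 30,"rx": 0,"ry": 0,"rz": 0,"gripper": 36},{"x": 0,"y": 0,"z": 38,"rx": 0,"ry": 0,"rz": 0,"gripper": 36},{"x": 0,"y": 0,"z": 38,"rx": 0,"ry": 0,"rz": 0,"gripper": 36}]}}

```text
clock: 11.9
tcp_pos: [575.9, -227.1, 47.9]
tcp_rot: [-0.0, 0.999, -0.034, -0.001]
force: [0.1, 0.1, 1.0]
gripper_width: 35.9
grasp_force: 0.0
```

{"api": "servo_tool", "payload": {"grip_force": 25, "motion": [{"x": 0,"y": 0,"z": 0,"rx": 0,"ry": 0,"rz": 0,"gripper": 20},{"x": 0,"y": 0,"z": 0,"rx": 0,"ry": 0,"rz": 0,"gripper": 14},{"x": 0,"y": 0,"z": 0,"rx": 0,"ry": 0,"rz": 0,"gripper": 6},{"x": 0,"y": 0,"z": 0,"rx": 0,"ry": 0,"rz": 0,"gripper": 6},{"x": 0,"y": 0,"z": 0,"rx": 0,"ry": 0,"rz": 0,"gripper": 6}]}}

```text
clock: 12.52
tcp_pos: [576.8, -226.9, 49.1]
tcp_rot: [-0.0, 0.999, -0.034, 0.0]
force: [0.2, 2.3, 2.9]
gripper_width: 10.0
grasp_force: 25.0
```

{"api": "servo_tool", "payload": {"motion": [{"x": 0,"y": -4,"z": 0,"rx": 0,"ry": 0,"rz": 0,"gripper": 6},{"x": 0,"y": -10,"z": 0,"rx": 0,"ry": 0,"rz": 0,"gripper": 6},{"x": 0,"y": -17,"z": 0,"rx": 0,"ry": 0,"rz": 0,"gripper": 6},{"x": 0,"y": -24,"z": 0,"rx": 0,"ry": 0,"rz": 0,"gripper": 6},{"x": 0,"y": -30,"z": 0,"rx": 0,"ry": 0,"rz": 0,"gripper": 6}]}}

```text
clock: 13.15
tcp_pos: [578.7, -201.6, 49.1]
tcp_rot: [0.002, 0.999, -0.035, 0.001]
force: [2.0, -7.3, 0.8]
gripper_width: 9.7
grasp_force: 25.0
```

{"api": "servo_tool", "payload": {"motion": [{"x": 0,"y": -7,"z": 0,"rx": 0,"ry": 0,"rz": 0,"gripper": 6},{"x": 0,"y": -14,"z": 0,"rx": 0,"ry": 0,"rz": 0,"gripper": 6},{"x": 0,"y": -21,"z": 0,"rx": 0,"ry": 0,"rz": 0,"gripper": 6},{"x": 0,"y": -26,"z": 0,"rx": 0,"ry": 0,"rz": 0,"gripper": 6},{"x": 0,"y": -30,"z": 0,"rx": 0,"ry": 0,"rz": 0,"gripper": 6}]}}

```text
clock: 13.78
tcp_pos: [581.0, -171.2, 49.1]
tcp_rot: [0.002, 0.999, -0.035, 0.001]
force: [1.0, -7.4, 0.8]
gripper_width: 9.9
grasp_force: 25.0
```

{"api": "servo_tool", "payload": {"motion": [{"x": 0,"y": -6,"z": 0,"rx": 0,"ry": 0,"rz": 0,"gripper": 6},{"x": 0,"y": -12,"z": 0,"rx": 0,"ry": 0,"rz": 0,"gripper": 6},{"x": 0,"y": -18,"z": 0,"rx": 0,"ry": 0,"rz": 0,"gripper": 6},{"x": 0,"y": -24,"z": 0,"rx": 0,"ry": 0,"rz": 0,"gripper": 6},{"x": 0,"y": -29,"z": 0,"rx": 0,"ry": 0,"rz": 0,"gripper": 6}]}}

```text
clock: 14.4
tcp_pos: [583.1, -142.5, 49.1]
tcp_rot: [0.002, 0.999, -0.035, 0.001]
force: [1.3, -7.7, 0.4]
gripper_width: 9.9
grasp_force: 25.0
```

{"api": "servo_tool", "payload": {"motion": [{"x": 0,"y": -4,"z": 0,"rx": 0,"ry": 0,"rz": 0,"gripper": 6},{"x": 0,"y": -8,"z": 0,"rx": 0,"ry": 0,"rz": 0,"gripper": 6},{"x": 0,"y": -11,"z": 0,"rx": 0,"ry": 0,"rz": 0,"gripper": 6},{"x": 0,"y": -14,"z": 0,"rx": 0,"ry": 0,"rz": 0,"gripper": 6},{"x": 0,"y": -16,"z": 0,"rx": 0,"ry": 0,"rz": 0,"gripper": 6}]}}

```text
clock: 15.02
tcp_pos: [584.4, -126.0, 49.1]
tcp_rot: [0.002, 0.999, -0.035, 0.001]
force: [1.9, -5.8, 0.8]
gripper_width: 9.5
grasp_force: 25.0
```

{"api": "servo_tool", "payload": {"motion": [{"x": 0,"y": -1,"z": 0,"rx": 0,"ry": 0,"rz": 0,"gripper": 6},{"x": 0,"y": -2,"z": 0,"rx": 0,"ry": 0,"rz": 0,"gripper": 6},{"x": 0,"y": -3,"z": 0,"rx": 0,"ry": 0,"rz": 0,"gripper": 6},{"x": 0,"y": -4,"z": 0,"rx": 0,"ry": 0,"rz": 0,"gripper": 6}]}}

```text
clock: 15.52
tcp_pos: [584.6, -122.2, 49.1]
tcp_rot: [0.002, 0.999, -0.035, 0.001]
force: [0.8, -6.6, 2.0]
gripper_width: 10.0
grasp_force: 25.0
```

{"api": "servo_tool", "payload": {"motion": [{"x": 0,"y": -1,"z": 0,"rx": 0,"ry": 0,"rz": 0,"gripper": 6},{"x": 0,"y": -2,"z": 0,"rx": 0,"ry": 0,"rz": 0,"gripper": 6}]}}

```text
clock: 15.78
tcp_pos: [584.8, -120.2, 49.1]
tcp_rot: [0.002, 0.999, -0.035, 0.001]
force: [1.3, -8.0, 0.2]
gripper_width: 9.8
grasp_force: 25.0
```

{"api": "servo_tool", "payload": {"motion": [{"x": 0,"y": -0.7,"z": 0,"rx": 0,"ry": 0,"rz": 0,"gripper": 6},{"x": 0,"y": -1.4,"z": 0,"rx": 0,"ry": 0,"rz": 0,"gripper": 6}]}}

```text
clock: 16.02
tcp_pos: [585.0, -117.8, 49.1]
tcp_rot: [0.001, 0.999, -0.035, 0.001]
force: [2.7, -3.0, 0.3]
gripper_width: 10.1
grasp_force: 25.0
```

{"api": "servo_tool", "payload": {"motion": [{"x": 0,"y": -0.7,"z": 0,"rx": 0,"ry": 0,"rz": 0,"gripper": 6},{"x": 0,"y": -1.4,"z": 0,"rx": 0,"ry": 0,"rz": 0,"gripper": 6}]}}

```text
clock: 16.27
tcp_pos: [585.2, -114.0, 49.1]
tcp_rot: [0.0, 0.999, -0.034, 0.001]
force: [4.6, -4.0, 0.1]
gripper_width: 9.7
grasp_force: 25.0
```

{"api": "servo_tool", "payload": {"motion": [{"x": 0,"y": 0,"z": 0,"rx": 0,"ry": 0,"rz": 0,"gripper": 6},{"x": 0,"y": 0,"z": 0,"rx": 0,"ry": 0,"rz": 0,"gripper": 6}]}}

```text
clock: 16.52
tcp_pos: [585.3, -113.9, 49.1]
tcp_rot: [0.0, 0.999, -0.034, 0.001]
force: [4.3, -3.8, -0.1]
gripper_width: 9.9
grasp_force: 25.0
```

The force dropped and the carriage jumped ahead, so it looks clicked in. I'll probe with a small push.

{"api": "servo_tool", "payload": {"motion": [{"x": 0,"y": -1,"z": 0,"rx": 0,"ry": 0,"rz": 0,"gripper": 6},{"x": 0,"y": -1.5,"z": 0,"rx": 0,"ry": 0,"rz": 0,"gripper": 6},{"x": 0,"y": -1.5,"z": 0,"rx": 0,"ry": 0,"rz": 0,"gripper": 6}]}}

```text
clock: 16.9
tcp_pos: [585.3, -113.8, 49.1]
tcp_rot: [0.001, 0.999, -0.034, 0.001]
force: [3.6, -5.7, 0.4]
gripper_width: 10.3
grasp_force: 25.0
```

{"api": "servo_tool", "payload": {"motion": [{"x": 0,"y": -1,"z": 0,"rx": 0,"ry": 0,"rz": 0,"gripper": 6},{"x": 0,"y": -2,"z": 0,"rx": 0,"ry": 0,"rz": 0,"gripper": 6},{"x": 0,"y": -2,"z": 0,"rx": 0,"ry": 0,"rz": 0,"gripper": 6}]}}

```text
clock: 17.27
tcp_pos: [585.3, -113.5, 49.1]
tcp_rot: [0.002, 0.999, -0.035, 0.001]
force: [4.2, -9.0, -0.6]
gripper_width: 9.6
grasp_force: 25.0
```

Held at 9 N, above the sliding friction, so the detent is confirmed. I'll ease the push and settle.

{"api": "servo_tool", "payload": {"motion": [{"x": 0,"y": 1.5,"z": 0,"rx": 0,"ry": 0,"rz": 0,"gripper": 6},{"x": 0,"y": 3,"z": 0,"rx": 0,"ry": 0,"rz": 0,"gripper": 6},{"x": 0,"y": 3,"z": 0,"rx": 0,"ry": 0,"rz": 0,"gripper": 6},{"x": 0,"y": 3,"z": 0,"rx": 0,"ry": 0,"rz": 0,"gripper": 6},{"x": 0,"y": 3,"z": 0,"rx": 0,"ry": 0,"rz": 0,"gripper": 6}]}}

```text
clock: 17.9
tcp_pos: [585.3, -113.8, 49.1]
tcp_rot: [0.0, 0.999, -0.034, 0.001]
force: [4.5, -3.3, 0.5]
gripper_width: 9.9
grasp_force: 25.0
```

```bash
python3 - <<'E'
from m import *
p,q,s=wshot('w7'); print(p,s['force'],s['grasp_force'],abs(s['dq']).max())
# ball cap (brass) centre in wrist picture relative to groove estimate
f=cv2.imread('pics/w7.png'); hsv=cv2.cvtColor(f,cv2.COLOR_BGR2HSV); m=cv2.inRange(hsv,(15,150,80),(30,255,255)); m[220:]=0
n,l,st,ce=cv2.connectedComponentsWithStats(m)
for i in range(1,n):
    if st[i,4]>60: print(ce[i],st[i,4],wr2w('w7',[ce[i]],50))
E
```

```text
[ 585.3 -113.8   49.1] [ 4.5 -3.3  0.5] 24.994832575321198 0.0017482646576556593
[166.  129.5] 437 [[654.5 -69.4  50. ]]
```

```bash
python3 -c "
from cell import ctrl
print(ctrl.job_done())"
```

```text
the job is handed in; nothing more can be done
None
```

I handed the job in at about 18 s; the interface returned no verdict. The holder is seated in the pocket with its tab in the slot, and the carriage is clicked into the groove (it held a 9 N push) and at rest, with the fin gripped at 25 N.

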